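# Put the top bin of the nest into the empty sloped stand

## Robot

A 6-joint arm with a two-finger parallel gripper is mounted at the origin on a cart in front of the work surface, level with it; the furniture and walls round the work are solid. World frame = base frame: x ahead of the robot, y to its left, z up, the work surface at z = 0. Lengths are in m, angles in rad, forces in N, time in s.
With the tool pointing down it reaches from about 0.3 to 0.775 m from the base axis. Payload 14.6 kg.
Tool frame: the origin (TCP) lies on the centre line of the jaws, within the pads' length; the fingertips stand robot.tcp_to_tips ahead of it and the grasp point (between the pads) lies 11 mm behind it (robot.tcp_to_tips is the distance from the TCP to the fingertips, in m); z points along the fingers, y is the line along which they close (so a half turn about z gives the same grasp; the last joint's range is limited). The gripper opens to 85 mm and grips with 20 to 120 N. Pads are 22 mm wide; open, the fingers measure 114 mm over their backs; the gripper's body (76 mm by 85 mm) begins 54 mm behind the grasp point. The pads swing forward as they close: fully open they stand 13 mm farther back than shut.
Start: joints at [-1.29, 0.3, 1.521, -0, 1.321, -0.067], TCP at [0.187, -0.517, 0.239] pointing down, gripper open.
Joint ranges: [-3.03, 3.03], [-0.79, 2.21], [0.23, 2.52], [-1.04, 4.18], [0, 3.07], [-2.55, 2.55]. Speed limits (rad/s): [2.22, 2.22, 2.57, 3.14, 3.14, 3.14].

## Interface

Orientations are given as a unit quaternion [w, x, y, z].
In Python, from rig import robot gives the robot as it stands.
- The arm moves only by the tool move_arm, never from a script. Its argument "steps" is text: rows parted by semicolons, each of 7 numbers parted by spaces: the shift along the tool's x, y, z in m, then the turn, a rotation vector about the tool's x, y, z in degrees, then the opening, from 0 (shut) to 1 (fully open). A call has 1 to 5 rows; each row is the pose to reach, as a shift and turn from the pose commanded when the call began, along the tool's axes at that moment; what a row does not reach only later rows make up. A row lasts 1/10 s, in which the tool goes at most 50 mm and 8.59 degrees, less where a joint would pass 70% of its speed; a pose out of reach is approached as far as the arm can. A call with a gripper value outside its range is refused whole. The fingers move at their own pace and stop on an object; "squeeze" is the grip in N (left out, the last holds). Time passes only in rows, so rows that repeat a pose let the fingers close. It gives the time, the measured TCP pose, the force, the opening and the grip force at its end, in the units of the state.
- robot.sense(): the state, without advancing time (a new reading comes with each control period).
- robot.read_camera(name): name is "side" or "top" or "wrist"; returns a dict with "pixels" (384x512x3 uint8, red, green, blue), "fx", "fy", "cx", "cy" (pixels), "rvec" (rotation vector, rad) and "tvec" (3), from world to camera coordinates, as OpenCV has them; the wrist camera has in their place "T_tool_cam" (4x4, takes a point from camera to tool coordinates, whose origin is the TCP and whose axes are the flange's). Camera axes: x right, y down, z forward; pixel columns grow to the right and rows downward; lengths in m; the calibration is good to about 2 mm. A picture is of the moment at which its call begins: read the wrist's pose just before it. There is no depth.
- robot.finish_job(): hands the job in; it is judged then, once.
The state is a dict: "clock": time; "joint_pos": joint angles; "qd": joint speeds; "joint_torque": joint torques, N m; "tool_pos": TCP position; "tool_rot": TCP orientation; "contact_force": force on the tool from outside, world axes, zero at the start; "moment": the same for the moment, N m; "gripper_width": opening from 0.0 (shut) to 1.0 (fully open); "grip_force": force on a finger pad.
Only numpy, scipy, OpenCV 4.12 (cv2) and the standard library are available. Lean on these libraries where they do the work, as an engineer would, in place of code of your own. Each camera call takes 0.05 s, during which the arm holds its last target. There are 200 camera calls.

## Task

Two sloped steel stands hold picking bins on this counter, and one of them stands empty. Lift just the top bin off the pile of nested blue bins and lay it in the empty stand, low front towards the stand's front lip, flat on the slope between the side guides and down against the lip; lay it down flat in your grip before letting go rather than dropping it in. Leave the rest of the pile and the filled bin where they are.

Things in the scene. Friction and masses are not known exactly. Their poses are not given: they have to be found in the camera images.
- bin_top: top one of three nested bins: blue plastic bin with a low front: foot 130 x 47 mm, 66 mm high, front wall 40 mm, walls 3 mm, 0.12 kg. Origin: centre of its underside; x to its high back, z up. Its rim band (side walls parallel, 64 mm over the outsides, 50 to 66 mm up) runs from x = -26 to 73 mm. The next bin is 38 mm lower, so its rim is 28 mm above this underside; 2 mm of play
- bin_rim (a point): point midway between the two long rims of the top bin, at rim height (66 mm above the underside), 10 mm behind the origin, near the centre of mass; the bin can be taken here across its 64 mm width
- bin_front (a point): middle of the upper edge of the top bin's low front wall (71 mm in front of its origin, 40 mm above its underside)
- bin_mid: the second bin of the pile, the same as the top one; origin and axes alike
- bin_low: the bottom bin of the pile, standing on the counter, the same as the top one; origin and axes alike
- bin_full: another blue bin of the same kind lying in the other stand with a spice jar in it; origin and axes as for the top bin. Not to be moved
- stand_empty: the empty stand: cream folded steel, screwed down, about 140 mm deep, 95 mm wide, 125 mm high; origin on the counter under the middle of its sloped plate; x points to its high back, -x to its low front, z up
- bay_slope (a point): middle of the upper face of the empty stand's sloped plate, 85 mm above the counter; x up the slope to the back, y across, z out of the plate (leaning 28.6 degrees to the front). Lip 16 mm high, its inner face 68 mm away; side guides 11 mm high, 57 mm apart at the plate, 65 at the top. A bin lying home has its origin within 1 mm of this point, axes alike
- stand_full: the other stand, the same, with the filled bin in it; origin and axes as for the empty stand

How it is judged:
By the outcome, as a careful person would: the job done as asked, in the order asked, and still so for the second after the job is handed in, with the robot touching nothing.
It also fails if it takes over 42 s, if anything falls off the work surface, if the arm or the gripper's body presses on something with over 40 N, if the wrist force passes 120 N, or if a joint passes its speed limit or range.

## Working session

There is one attempt and no reset: what is moved stays moved. The work goes in short steps, Python scripts to look and compute and a tool call to move; the robot and the scene stay as the last step left them, time stands still between calls to the robot, and variables do not carry over. Pictures are saved under pics/ and viewed, at most 10 in all, crops included, and the job is handed in when it is done.

Besides the shell and the picture viewer there is one more tool, called after "Emit:" by a JSON object that holds its "op" and its "data". move_arm: Moves the arm, as the interface text tells. Its arguments: {"type":"object","properties":{"steps":{"type":"string"},"squeeze":{"type":"number"}},"required":["steps"]}

```bash
mkdir -p pics
cat > h.py <<'E'
import numpy as np, cv2
from rig import robot
from scipy.spatial.transform import Rotation as R
def cam(n):
    s=robot.sense(); c=robot.read_camera(n)
    K=np.array([[c['fx'],0,c['cx']],[0,c['fy'],c['cy']],[0,0,1]])
    if n=='wrist':
        q=s['tool_rot']; T=np.eye(4); T[:3,:3]=R.from_quat([q[1],q[2],q[3],q[0]]).as_matrix(); T[:3,3]=s['tool_pos']
        T=T@np.array(c['T_tool_cam']); Rw=T[:3,:3]; o=T[:3,3]
    else:
        Rw=R.from_rotvec(np.ravel(c['rvec'])).as_matrix().T; o=-Rw@np.ravel(c['tvec'])
    return dict(img=np.array(c['pixels']),K=K,R=Rw,o=o)
def save(c,f): cv2.imwrite(f,c['img'][:,:,::-1])
def ray(c,p): 
    d=c['R']@np.linalg.solve(c['K'],[p[0],p[1],1]); return d/np.linalg.norm(d)
def onz(c,p,z):
    d=ray(c,p); return c['o']+d*(z-c['o'][2])/d[2]
def tri(cs,ps):
    A=np.zeros((3,3));b=np.zeros(3)
    for c,p in zip(cs,ps):
        d=ray(c,p);M=np.eye(3)-np.outer(d,d);A+=M;b+=M@c['o']
    return np.linalg.solve(A,b)
def proj(c,X):
    x=c['K']@(c['R'].T@(np.asarray(X)-c['o'])); return x[:2]/x[2]
E
python3 - <<'E'
from h import *
import pickle
d={}
for n in ['top','side','wrist']:
    c=cam(n);d[n]=c;print(n,c['o'].round(3),c['R'][:,2].round(2),c['K'][0,0])
pickle.dump(d,open('c0.pkl','wb'))
im=np.hstack([d['top']['img'],d['side']['img']])
cv2.imwrite('pics/t.png',cv2.resize(d['top']['img'][:,:,::-1],(800,600)))
cv2.imwrite('pics/s.png',cv2.resize(d['side']['img'][:,:,::-1],(800,600)))
s=robot.sense();print(s,robot.tcp_to_tips)
E
```

```text
top [ 0.181 -0.004  1.512] [ 0.2  -0.01 -0.98] 390.0825449158398
side [0.332 1.121 1.   ] [ 0.07 -0.79 -0.61] 394.0549223712515
wrist [ 0.267 -0.489  0.374] [-0.31 -0.11 -0.95] 333.28597748654295
{'clock': 0.15, 'joint_pos': array([-1.28960005e+00,  3.00368463e-01,  1.52140152e+00,  1.23522028e-05,
        1.32069937e+00, -6.66002999e-02]), 'qd': array([ 0.00085157, -0.0022729 , -0.00161821, -0.00102664,  0.00039958,
       -0.00059282]), 'joint_torque': array([ 1.76450074e-03, -5.43664813e+01, -3.61886966e+01, -1.93711287e-05,
        3.12712655e-03,  1.18745729e-04]), 'tool_pos': array([ 0.18741129, -0.51691913,  0.23885358]), 'tool_rot': array([-4.36470006e-04,  9.84917928e-01,  1.73021623e-01, -4.09950192e-05]), 'contact_force': array([-0.59316051,  0.19787373, -0.42379162]), 'moment': array([-0.00614911, -0.0259134 , -0.0098332 ]), 'grip_force': 0.0, 'gripper_width': 0.9996880831350768} 0.008
```

View pics/t.png

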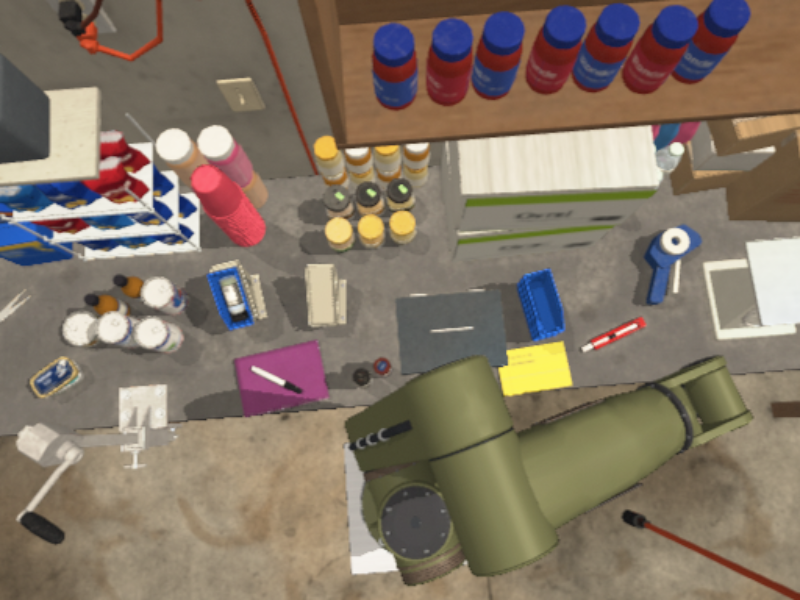

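View pics/s.png

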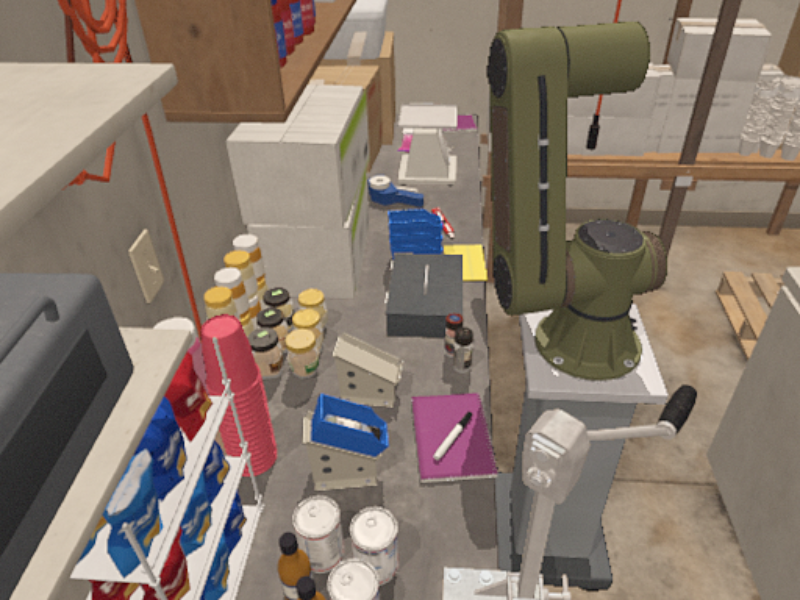

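Run:
```python
import pickle,cv2,numpy as np
d=pickle.load(open('c0.pkl','rb'))
def crop(n,u0,v0,w,h,W,H): return cv2.resize(d[n]['img'][v0:v0+h,u0:u0+w,::-1],(W,H),interpolation=cv2.INTER_CUBIC)
a=crop('top',125,160,105,60,700,400)  # x6.667
b=crop('top',320,165,50,60,0 or 250,300)
cv2.imwrite('pics/a.png',crop('top',125,160,110,60,792,432)) #7.2
x=crop('side',185,205,80,110,436,600) #5.45
y=crop('side',235,125,65,45,354,245)
z=crop('top',325,165,45,60,260,347)
o=np.zeros((600,800,3),np.uint8); o[:,:436]=x; o[:245,440:794]=y; o[250:597,440:700]=z
cv2.imwrite('pics/b.png',o)
```

```text
(no output)
```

View pics/a.png

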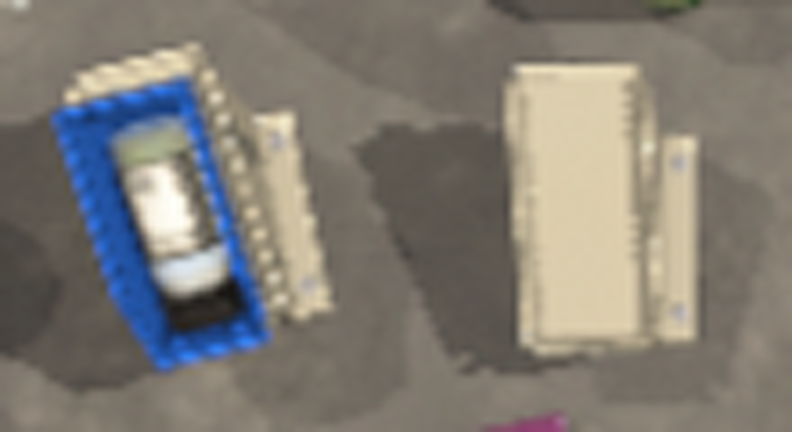

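View pics/b.png

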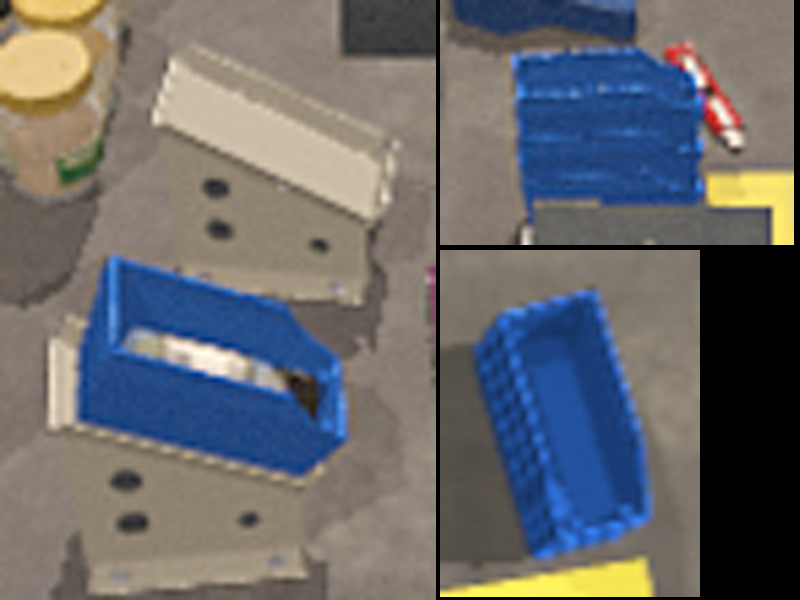

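```bash
cat >> h.py <<'E'
def pose():
    s=robot.sense();q=s['tool_rot'];return np.array(s['tool_pos']),R.from_quat([q[1],q[2],q[3],q[0]])
def rel(p,Rt):
    p0,R0=pose(); return (R0.inv().apply(np.asarray(p)-p0)*1000).round(1),(R0.inv()*Rt).as_rotvec(degrees=True).round(2)
def down(yaw): # tool z down, tool x at yaw deg in world
    return R.from_euler('z',yaw,degrees=True)*R.from_euler('x',180,degrees=True)
E
python3 - <<'E'
from h import *
import pickle
d=pickle.load(open('c0.pkl','rb'));t=d['top'];sd=d['side']
Z=lambda x,y:((x-440)/5.78+325-.5,(y-250)/5.78+165-.5)
A=lambda x,y:(x/7.2+125-.5,y/7.2+160-.5)
for n,p in dict(bl=(492,322),br=(597,292),fr=(648,520),fl=(540,555)).items(): print(n,onz(t,Z(*p),.142 if n[0]=='b' else .116).round(3))
print('stand')
for n,p,z in [('bl',(513,70),.118),('br',(638,70),.118),('fr',(645,345),.055),('fl',(525,345),.055),('foot1',(678,162),0.002),('foot2',(678,312),.002)]:
    print(n,onz(t,A(*p),z).round(3))
p,r=pose();print(p,r.as_euler('xyz',degrees=True),r.as_matrix().round(2))
c=d['wrist'];Rt=r.as_matrix();print('cam off tool',(Rt.T@(c['o']-p)).round(3),(Rt.T@c['R']).round(2))
E
```

```text
bl [ 0.493 -0.291  0.142]
br [ 0.506 -0.358  0.142]
fr [ 0.364 -0.378  0.116]
fl [ 0.348 -0.308  0.116]
stand
bl [0.57  0.207 0.118]
br [0.564 0.143 0.118]
fr [0.432 0.155 0.055]
fl [0.438 0.218 0.055]
foot1 [0.542 0.137 0.002]
foot2 [0.458 0.142 0.002]
[ 0.18741129 -0.51691913  0.23885358] [-1.79949926e+02 -4.02697880e-03  1.99270988e+01] [[ 0.94  0.34 -0.  ]
 [ 0.34 -0.94  0.  ]
 [ 0.   -0.   -1.  ]]
cam off tool [ 0.084  0.    -0.135] [[ 0.   -0.95 -0.33]
 [ 1.    0.   -0.  ]
 [ 0.   -0.33  0.95]]
```

```bash
python3 -c "
from h import *
print(rel([.43,-.335,.32],down(8)))"
```

```text
(array([290.1, -88.4, -81. ]), array([-0.05,  0.  , 11.93]))
```

Emit:
{"op": "move_arm", "data": {"steps": "0.05 -0.015 -0.08 0 0 3 1;0.29 -0.088 -0.081 0 0 12 1;0.29 -0.088 -0.081 0 0 12 1;0.29 -0.088 -0.081 0 0 12 1;0.29 -0.088 -0.081 0 0 12 1"}}

```text
clock: 0.65
tool_pos: [0.366, -0.383, 0.3089]
tool_rot: [-0.0, 0.998, 0.069, -0.0]
contact_force: [-0.2, -0.3, -0.6]
gripper_width: 1.0
grip_force: 0.0
```

```bash
python3 -c "
from h import *
print(rel([.43,-.335,.32],down(8)))"
```

```text
(array([ 70. , -38.7, -11.1]), array([-0.01,  0.  , -0.09]))
```

Emit:
{"op": "move_arm", "data": {"steps": "0.07 -0.038 -0.011 0 0 0 1;0.07 -0.038 -0.011 0 0 0 1;0.07 -0.038 -0.011 0 0 0 1;0.07 -0.038 -0.011 0 0 0 1"}}

```text
clock: 1.05
tool_pos: [0.429, -0.3369, 0.3194]
tool_rot: [-0.0, 0.998, 0.07, -0.0]
contact_force: [0.8, -0.1, -0.3]
gripper_width: 0.999
grip_force: 0.0
```

Run:
```python
from h import *
import pickle
c=cam('wrist');print(pose()[0],pose()[1].as_euler('xyz',degrees=True))
pickle.dump(c,open('c1.pkl','wb'));cv2.imwrite('pics/w1.png',cv2.resize(c['img'][:,:,::-1],(800,600),interpolation=cv2.INTER_CUBIC))
```

```text
[ 0.4285274 -0.33735    0.3193454] [-1.79975408e+02  3.24322433e-02  7.93125339e+00]
```

View pics/w1.png

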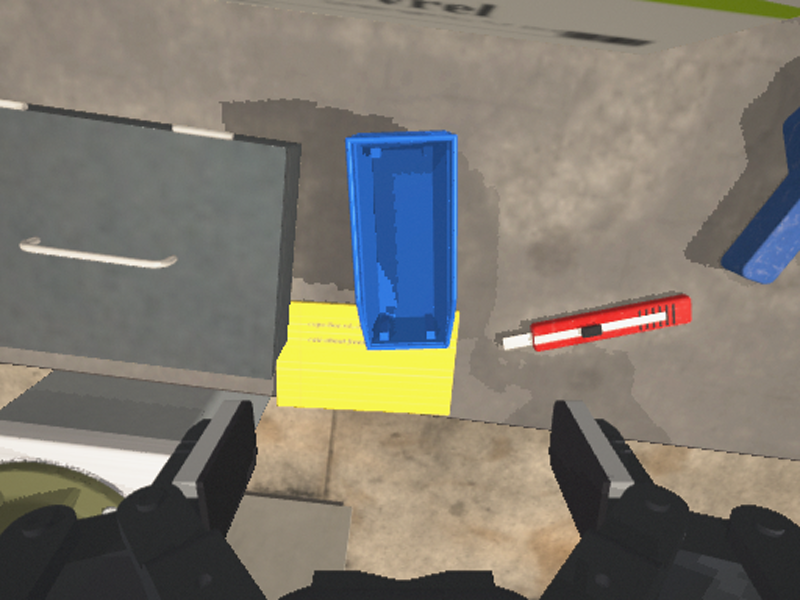

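Run:
```python
from h import *
import pickle
c=pickle.load(open('c1.pkl','rb'))
h=cv2.cvtColor(c['img'],cv2.COLOR_RGB2HSV)
m=cv2.inRange(h,(100,120,60),(125,255,255)); m[:, 330:]=0; m[:80]=0; m[230:]=0
m=cv2.morphologyEx(m,cv2.MORPH_CLOSE,np.ones((5,5)))
k=max(cv2.findContours(m,0,1)[0],key=cv2.contourArea)
print(cv2.approxPolyDP(k,3,True)[:,0].tolist())
rows={}
for v in range(90,222,6):
    x=np.where(m[v])[0]; rows[v]=(x.min()-.5,x.max()+.5)
def ln(P): 
    P=np.array(P)[:,:2];mu=P.mean(0);u=np.linalg.svd(P-mu)[2][0];u*=np.sign(u[0]);r=(P-mu)@[-u[1],u[0]];return mu,np.degrees(np.arctan2(u[1],u[0])),abs(r).max()
L=[];Rr=[]
for v,(a,b) in rows.items():
    l=onz(c,(a,v),.142);r=onz(c,(b,v),.142);print(v,a,b,l[:2].round(4),r[:2].round(4))
    if 96<=v<=185: L.append(l);Rr.append(r)
print(ln(L),ln(Rr))
for u in (230,250,270,285):
    y=np.where(m[:,u])[0];print(u,y.min(),y.max(),onz(c,(u,y.min()-.5),.142)[:2],onz(c,(u,y.max()+.5),.116)[:2])
```

```text
[[287, 84], [221, 88], [227, 190], [235, 223], [287, 219], [292, 170], [292, 87]]
90 220.5 292.5 [ 0.4945 -0.2941] [ 0.5035 -0.3582]
96 220.5 292.5 [ 0.4893 -0.2946] [ 0.4984 -0.3591]
102 221.5 292.5 [ 0.4842 -0.2961] [ 0.4932 -0.36  ]
108 221.5 292.5 [ 0.4789 -0.2966] [ 0.488  -0.3609]
114 222.5 292.5 [ 0.4737 -0.2981] [ 0.4827 -0.3619]
120 222.5 292.5 [ 0.4683 -0.2987] [ 0.4773 -0.3628]
126 222.5 292.5 [ 0.4628 -0.2993] [ 0.4719 -0.3638]
132 223.5 292.5 [ 0.4574 -0.3008] [ 0.4664 -0.3647]
138 223.5 292.5 [ 0.4518 -0.3014] [ 0.4608 -0.3657]
144 223.5 292.5 [ 0.4461 -0.302 ] [ 0.4552 -0.3667]
150 224.5 292.5 [ 0.4405 -0.3035] [ 0.4495 -0.3677]
156 224.5 291.5 [ 0.4347 -0.3042] [ 0.4436 -0.3678]
162 225.5 292.5 [ 0.4289 -0.3058] [ 0.4379 -0.3697]
168 225.5 292.5 [ 0.4229 -0.3064] [ 0.432  -0.3708]
174 225.5 291.5 [ 0.4169 -0.3071] [ 0.4259 -0.3709]
180 226.5 291.5 [ 0.4109 -0.3087] [ 0.4199 -0.3719]
186 226.5 291.5 [ 0.4048 -0.3094] [ 0.4137 -0.373 ]
192 227.5 291.5 [ 0.3986 -0.311 ] [ 0.4075 -0.3741]
198 228.5 291.5 [ 0.3924 -0.3127] [ 0.4013 -0.3752]
204 229.5 289.5 [ 0.3862 -0.3144] [ 0.3946 -0.3743]
210 231.5 288.5 [ 0.3799 -0.3172] [ 0.388  -0.3744]
216 232.5 287.5 [ 0.3735 -0.319 ] [ 0.3814 -0.3745]
(array([ 0.45115949, -0.30154138]), np.float64(9.757132256442732), np.float64(0.0004377232501738804)) (array([ 0.46018867, -0.3656276 ]), np.float64(9.403627521707156), np.float64(0.0005977227936794828))
230 85 205 [ 0.50040894 -0.30202984] [ 0.37395989 -0.31425435]
250 85 223 [ 0.50290104 -0.31974604] [ 0.35562133 -0.3387475 ]
270 84 222 [ 0.50623549 -0.33733034] [ 0.35994546 -0.36062464]
285 84 222 [ 0.5081022  -0.35060104] [ 0.36228039 -0.37715062]
```

```bash
python3 -c "
from h import *
print(rel([.44,-.336,.123],down(9.6)))"
```

```text
(array([ 11.7,   0.3, 196.3]), array([-0.03,  0.03, -1.67]))
```

Emit:
{"op": "move_arm", "data": {"steps": "0.012 0 0.04 0 0 -1.7 1;0.012 0 0.08 0 0 -1.7 1;0.012 0 0.12 0 0 -1.7 1;0.012 0 0.14 0 0 -1.7 1;0.012 0 0.14 0 0 -1.7 1"}}

```text
clock: 1.6
tool_pos: [0.4389, -0.3356, 0.1768]
tool_rot: [-0.002, 0.997, 0.083, -0.002]
contact_force: [-0.5, -0.5, 1.2]
gripper_width: 1.002
grip_force: 0.0
```

Run:
```python
from h import *
print(rel([.44,-.336,.123],down(9.6)))
c=cam('wrist')
cv2.imwrite('pics/w2.png',c['img'][:,:,::-1])
```

```text
(array([ 1.2,  0.8, 53.8]), array([-0.24,  0.2 , -0.07]))
```

View pics/w2.png

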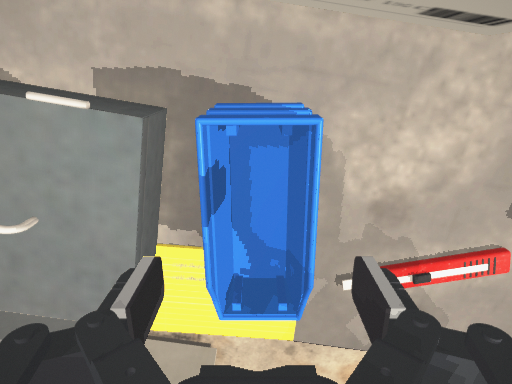

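The top bin (rim from about u=197 to 322) is centred between the pads (160 and 357) and square to them, so I descend and close.

Emit:
{"op": "move_arm", "data": {"steps": "0.001 0.001 0.025 0 0 0 1;0.001 0.001 0.045 0 0 0 1;0.001 0.001 0.053 0 0 0 1;0.001 0.001 0.053 0 0 0 0.7;0.001 0.001 0.053 0 0 0 0.5", "squeeze": 35}}

```text
clock: 2.15
tool_pos: [0.4423, -0.3369, 0.1284]
tool_rot: [0.001, 0.996, 0.084, 0.001]
contact_force: [-0.6, 1.5, 1.6]
gripper_width: 0.738
grip_force: 38.6
```

Emit:
{"op": "move_arm", "data": {"steps": "0 0 0 0 0 0 0.4;0 0 0 0 0 0 0.4;0 0 0 0 0 0 0.4;0 0 0 0 0 0 0.4"}}

```text
clock: 2.55
tool_pos: [0.4424, -0.3369, 0.1282]
tool_rot: [0.001, 0.996, 0.084, 0.001]
contact_force: [0.2, 0.2, 7.5]
gripper_width: 0.741
grip_force: 39.3
```

Emit:
{"op": "move_arm", "data": {"steps": "0 0 -0.006 0 0 0 0.4;0 0 -0.015 0 0 0 0.4;0 0 -0.03 0 0 0 0.4;0 0 -0.05 0 0 0 0.4;0 0 -0.07 0 0 0 0.4", "squeeze": 40}}

```text
clock: 3.05
tool_pos: [0.4418, -0.3362, 0.198]
tool_rot: [-0.0, 0.996, 0.084, -0.0]
contact_force: [0.4, -0.1, -0.4]
gripper_width: 0.739
grip_force: 44.5
```

Emit:
{"op": "move_arm", "data": {"steps": "0 0 -0.03 0 0 0 0.4;0 0 -0.06 0 0 0 0.4;0 0 -0.09 0 0 0 0.4;0 0 -0.12 0 0 0 0.4;0 0 -0.12 0 0 0 0.4"}}

```text
clock: 3.55
tool_pos: [0.4424, -0.3367, 0.3216]
tool_rot: [0.003, 0.996, 0.084, 0.002]
contact_force: [-0.3, -0.6, -2.2]
gripper_width: 0.735
grip_force: 44.6
```

Run:
```python
from h import *
print(pose()[0],robot.sense()['contact_force'])
c=cam('wrist');s=cam('side');t=cam('top')
W=lambda i,w,h:cv2.resize(i,(w,h),interpolation=cv2.INTER_CUBIC)
o=np.zeros((600,800,3),np.uint8)
o[:300,:400]=W(c['img'],400,300)
o[:300,400:]=W(s['img'][90:180,215:335],400,300)
o[300:,:400]=W(t['img'][130:250,270:430],400,300)
cv2.imwrite('pics/l1.png',o[:,:,::-1])
```

```text
[ 0.44243978 -0.33673662  0.32162351] [-0.34658015 -0.59088178 -2.15616249]
```

View pics/l1.png

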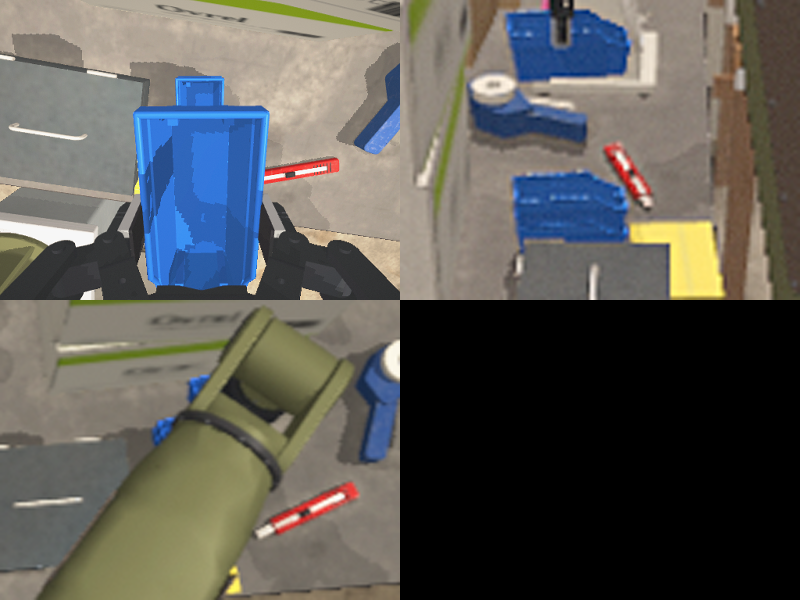

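```bash
python3 -c "
from h import *
print(rel([.425,.18,.36],down(-4.5)))"
```

```text
(array([  69.8, -511.7,  -43.5]), array([-0.04,  0.04, 14.13]))
```

Emit:
{"op": "move_arm", "data": {"steps": "0 -0.03 -0.03 0 0 0 0.4;0.005 -0.075 -0.043 0 0 2 0.4;0.012 -0.12 -0.043 0 0 4 0.4;0.02 -0.165 -0.043 0 0 6 0.4;0.028 -0.21 -0.043 0 0 7 0.4"}}

```text
clock: 4.2
tool_pos: [0.4337, -0.1229, 0.3587]
tool_rot: [-0.0, 1.0, 0.022, -0.001]
contact_force: [1.5, -0.3, -1.7]
gripper_width: 0.736
grip_force: 45.5
```

```bash
python3 -c "
from h import *
print(pose()[0],rel([.425,.18,.36],down(-4.5)))"
```

```text
[ 0.43371275 -0.12285026  0.35865076] (array([   4.6, -302.9,   -1.1]), array([-0.04,  0.1 ,  7.03]))
```

Emit:
{"op": "move_arm", "data": {"steps": "0.001 -0.045 -0.001 0 0 2 0.4;0.002 -0.09 -0.001 0 0 4 0.4;0.003 -0.135 -0.001 0 0 6 0.4;0.004 -0.18 -0.001 0 0 7 0.4;0.004 -0.225 -0.001 0 0 7 0.4"}}

```text
clock: 4.7
tool_pos: [0.4274, 0.1021, 0.3597]
tool_rot: [0.0, 0.999, -0.038, -0.001]
contact_force: [1.0, -0.0, -1.1]
gripper_width: 0.735
grip_force: 45.5
```

Emit:
{"op": "move_arm", "data": {"steps": "0 -0.04 0 0 0 0 0.4;0 -0.07 0 0 0 0 0.4;0 -0.078 0 0 0 0 0.4;0 -0.078 0 0 0 0 0.4;0 -0.078 0 0 0 0 0.4"}}

```text
clock: 5.2
tool_pos: [0.434, 0.1774, 0.3602]
tool_rot: [0.0, 0.999, -0.038, -0.0]
contact_force: [-0.8, 0.1, -0.5]
gripper_width: 0.733
grip_force: 45.5
```

Run:
```python
from h import *
import pickle
print(pose()[0],pose()[1].as_euler('xyz',degrees=True))
c=cam('wrist');t=cam('top');pickle.dump(c,open('c2.pkl','wb'))
cv2.imwrite('pics/w3.png',cv2.resize(c['img'],(800,600),interpolation=cv2.INTER_CUBIC)[:,:,::-1])
```

```text
[0.43396078 0.17735211 0.36016971] [ 1.79962455e+02  5.52171606e-02 -4.39321935e+00]
```

View pics/w3.png

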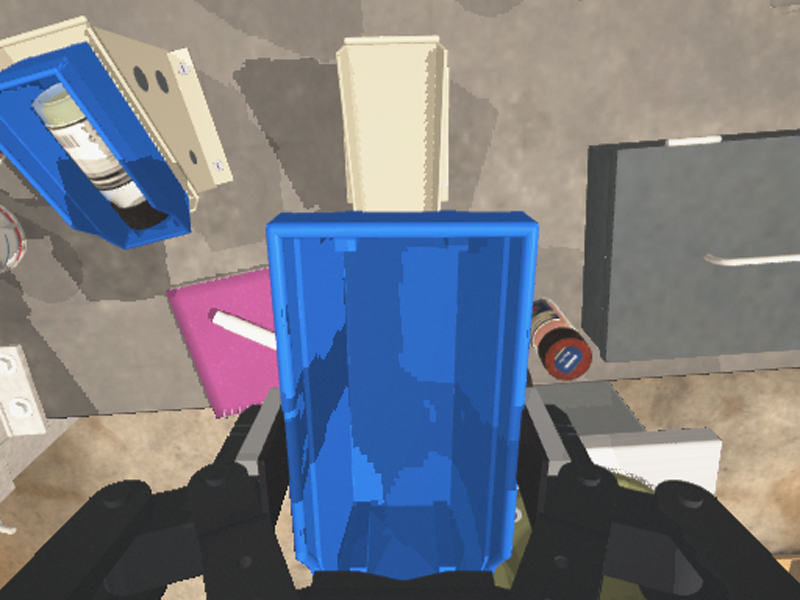

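The lifted bin hangs level and square in the grip (rim u 268–537, v 212–225). Ahead of it is the empty stand, with its plate's back edge at v≈38 and u 340–445. I'll back off 90 mm to expose the lip.

Emit:
{"op": "move_arm", "data": {"steps": "-0.045 0 0 0 0 0 0.4;-0.085 0 0 0 0 0 0.4;-0.085 0 0 0 0 0 0.4;-0.085 0 0 0 0 0 0.4;-0.085 0 0 0 0 0 0.4"}}

```text
clock: 5.8
tool_pos: [0.3499, 0.1841, 0.3608]
tool_rot: [-0.0, 0.999, -0.039, 0.0]
contact_force: [-0.1, -0.2, -1.8]
gripper_width: 0.739
grip_force: 45.5
```

Run:
```python
from h import *
import pickle
print(pose()[0],pose()[1].as_euler('xyz',degrees=True))
c=cam('wrist');pickle.dump(c,open('c3.pkl','wb'))
c2=pickle.load(open('c2.pkl','rb'))
o=np.zeros((600,800,3),np.uint8)
o[:600,:400]=cv2.resize(c['img'][0:150,200:300],(400,600),interpolation=cv2.INTER_CUBIC)
o[:600,400:]=cv2.resize(c2['img'][0:150,200:300],(400,600),interpolation=cv2.INTER_CUBIC)
cv2.imwrite('pics/w4.png',o[:,:,::-1])
```

```text
[0.34990041 0.18414864 0.36078057] [-1.79996931e+02 -1.75228547e-02 -4.42959255e+00]
```

View pics/w4.png

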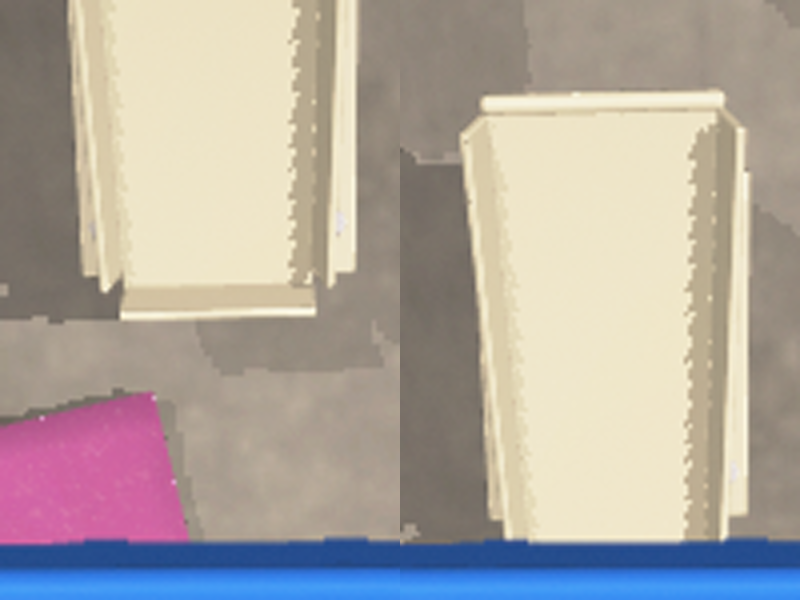

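Run:
```python
from h import *
import pickle
a=pickle.load(open('c3.pkl','rb'));b=pickle.load(open('c2.pkl','rb'))
P=lambda x,y:((x+.5)/4-.5+200,(y+.5)/4-.5)
for n,c,l,r,z in [('junc',a,(125,287),(313,283),.0524),('liptop',a,(121,312),(315,306),.0665),('gfront',a,(105,290),(333,285),.063),
  ('gback',b,(62,135),(343,130),.127),('backbend',b,(87,115),(318,110),.118),('flangeF',a,(90,276),(355,270),.002)]:
    L=onz(c,P(*l),z);Q=onz(c,P(*r),z);d=Q-L
    print(n,L[:2].round(4),Q[:2].round(4),'w',np.linalg.norm(d).round(4),'mid',((L+Q)/2)[:2].round(4),'yaw',np.degrees(np.arctan2(d[0],-d[1])).round(2)*-1)
# bin in hand: rim back corners / front edge, tool frame expected
p,r=pose()
for nm,X in dict(bl=(.061,-.032,-.0138),br=(.061,.032,-.0138),fl=(-.083,-.028,.0122),fr=(-.083,.028,.0122)).items():
    print(nm,proj(a,p+r.apply(X)).round(1)*1.5625)
```

```text
junc [0.44   0.2108] [0.4366 0.1519] w 0.0589 mid [0.4383 0.1813] yaw 3.28
liptop [0.4327 0.2116] [0.4299 0.1525] w 0.0592 mid [0.4313 0.1821] yaw 2.75
gfront [0.4394 0.2161] [0.4355 0.1464] w 0.0698 mid [0.4375 0.1813] yaw 3.24
gback [0.5598 0.2102] [0.5555 0.1397] w 0.0706 mid [0.5576 0.175 ] yaw 3.46
backbend [0.5649 0.2043] [0.5615 0.1451] w 0.0592 mid [0.5632 0.1747] yaw 3.27
flangeF [0.4452 0.2264] [0.44   0.1342] w 0.0923 mid [0.4426 0.1803] yaw 3.21
bl [264.53125 220.78125]
br [536.5625 220.9375]
fl [326.09375 590.78125]
fr [476.40625 590.9375 ]
```

Run:
```python
from h import *
import pickle
a=pickle.load(open('c3.pkl','rb'));p,r=pose()
h=cv2.cvtColor(a['img'],cv2.COLOR_RGB2HSV);m=cv2.inRange(h,(100,120,60),(125,255,255))
for v in range(146,365,12):
    x=np.where(m[v,150:370])[0]+150
    if len(x)==0: continue
    # tool-frame ray depth where width=64mm
    f=a['K'][0,0]; w=x.max()-x.min()+1; Z=f*.064/w
    X=a['o']+ray(a,((x.max()+x.min())/2,v))*Z/ (ray(a,((x.max()+x.min())/2,v))@a['R'][:,2])
    print(v,x.min(),x.max(),(r.inv().apply(X-p)*1000).round(1))
```

```text
146 170 344 [ 59.5   0.2 -15. ]
158 171 343 [ 55.    0.2 -15. ]
170 172 368 [ 54.9   4.5 -31. ]
182 173 341 [ 45.7   0.2 -15.2]
194 175 340 [ 40.7   0.4 -14.5]
206 175 339 [ 36.    0.2 -15.3]
218 176 338 [ 31.    0.2 -15.4]
230 178 337 [ 25.4   0.4 -14.7]
242 179 336 [ 20.1   0.4 -14.7]
254 180 335 [ 14.6   0.4 -14.8]
266 182 333 [  8.    0.4 -13.3]
278 183 332 [  2.2   0.4 -13.3]
290 184 331 [ -3.9   0.4 -13.4]
302 185 330 [-10.    0.4 -13.4]
314 185 330 [-15.    0.4 -15.1]
326 186 329 [-21.4   0.4 -15.2]
338 187 328 [-28.    0.4 -15.3]
350 188 327 [-34.8   0.4 -15.4]
362 196 317 [-58.3  -0.1   0.3]
```

```bash
cat >> h.py <<'E'
RT=R.from_euler('z',-3.2,degrees=True)*R.from_euler('y',-28.6,degrees=True)
B=np.array([.4983,.1781,.085])
def tgt(up,n): return B+RT.apply([.012+up,0,.0515+n])
TR=RT*R.from_euler('x',180,degrees=True)
E
python3 - <<'E'
from h import *
print(tgt(.006,.1),rel(tgt(.006,.1),TR))
print(tgt(.0,.0),pose()[0])
E
```

```text
[0.44167031 0.18126609 0.22663087] (array([ 91.7,  -4.2, 133.9]), array([ 0.32, 28.61, -1.21]))
[0.48420518 0.17888802 0.13596043] [0.34996882 0.18420134 0.36056768]
```

Emit:
{"op": "move_arm", "data": {"steps": "0.02 0 0 0.1 8 -0.3 0.4;0.04 0 0.01 0.2 16 -0.6 0.4;0.06 0 0.03 0.3 24 -0.9 0.4;0.08 -0.002 0.06 0.3 28.6 -1.2 0.4;0.092 -0.004 0.09 0.3 28.6 -1.2 0.4"}}

```text
clock: 6.35
tool_pos: [0.4418, 0.1813, 0.2692]
tool_rot: [0.007, 0.968, -0.026, 0.248]
contact_force: [0.6, 0.9, -1.1]
gripper_width: 0.737
grip_force: 45.5
```

Emit:
{"op": "move_arm", "data": {"steps": "0 0 0 0 0 0 0.4;0 0 0 0 0 0 0.4"}}

```text
clock: 6.55
tool_pos: [0.4417, 0.1813, 0.2711]
tool_rot: [0.007, 0.969, -0.027, 0.246]
contact_force: [0.5, 0.3, -1.3]
gripper_width: 0.741
grip_force: 45.5
```

```bash
python3 -c "
from h import *
print(rel(tgt(.006,.05),TR),robot.sense()['joint_pos'],robot.sense()['contact_force'])"
```

```text
(array([-21.2,  -0. ,  89.1]), array([0.04, 0.07, 0.02])) [ 0.42215635 -0.09796027  1.95162572 -0.29484142  0.86031337  2.19325849] [ 0.46609301  0.26908752 -1.32317244]
```

Emit:
{"op": "move_arm", "data": {"steps": "-0.021 0 0.03 0 0 0 0.4;-0.021 0 0.06 0 0 0 0.4;-0.021 0 0.089 0 0 0 0.4;-0.021 0 0.109 0 0 0 0.4;-0.021 0 0.124 0 0 0 0.4"}}

```text
clock: 7.05
tool_pos: [0.4834, 0.1793, 0.1526]
tool_rot: [0.007, 0.968, -0.027, 0.248]
contact_force: [-0.5, 0.6, -0.8]
gripper_width: 0.74
grip_force: 45.5
```

Emit:
{"op": "move_arm", "data": {"steps": "0 0 0 0 0 0 0.4;0 0 0 0 0 0 0.4"}}

```text
clock: 7.25
tool_pos: [0.4827, 0.1795, 0.1533]
tool_rot: [0.007, 0.968, -0.027, 0.248]
contact_force: [0.2, -0.2, -1.8]
gripper_width: 0.738
grip_force: 45.4
```

Run:
```python
from h import *
print(rel(tgt(.0,.0),TR),robot.sense()['contact_force'])
t=cam('side');w=cam('wrist')
o=np.zeros((500,800,3),np.uint8)
o[:,:400]=cv2.resize(t['img'][180:310,180:284],(400,500),interpolation=cv2.INTER_CUBIC)
o[:300,400:]=cv2.resize(w['img'],(400,300))
cv2.imwrite('pics/p1.png',o[:,:,::-1])
```

```text
(array([-7. ,  0.5, 16. ]), array([-0.03, -0.08,  0.01])) [ 0.21060749 -0.16588909 -1.78236749]
```

View pics/p1.png

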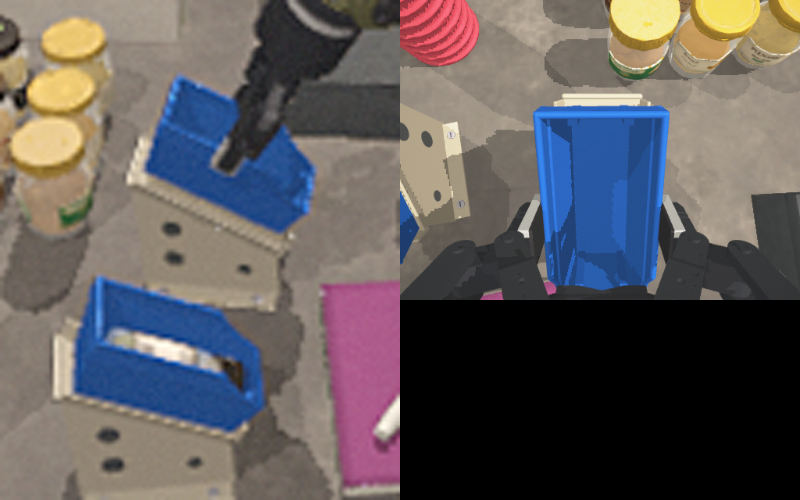

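The bin is level with the plate, over it and clear of the guides (side crop, bin at about (230,160)). From here I lower by feel.

Emit:
{"op": "move_arm", "data": {"steps": "0 0.0005 0.006 0 0 0 0.4;0 0.0005 0.011 0 0 0 0.4;0 0.0005 0.013 0 0 0 0.4;0 0.0005 0.013 0 0 0 0.4"}}

```text
clock: 7.75
tool_pos: [0.4883, 0.1784, 0.14]
tool_rot: [0.007, 0.969, -0.027, 0.247]
contact_force: [0.4, 0.4, -1.2]
gripper_width: 0.739
grip_force: 45.5
```

Emit:
{"op": "move_arm", "data": {"steps": "0 0 0.001 0 0 0 0.4;0 0 0.002 0 0 0 0.4;0 0 0.002 0 0 0 0.4"}}

```text
clock: 8.05
tool_pos: [0.4888, 0.1786, 0.1396]
tool_rot: [0.007, 0.969, -0.027, 0.247]
contact_force: [-21.1, -0.4, 18.6]
gripper_width: 0.737
grip_force: 49.1
```

Emit:
{"op": "move_arm", "data": {"steps": "0 0 -0.001 0 0 0 0.4;0 0 -0.0015 0 0 0 0.4;0 0 -0.0015 0 0 0 0.4"}}

```text
clock: 8.35
tool_pos: [0.4886, 0.1784, 0.1399]
tool_rot: [0.007, 0.969, -0.027, 0.247]
contact_force: [0.3, 0.3, -1.5]
gripper_width: 0.74
grip_force: 45.7
```

```bash
python3 -c "
from h import *
print(rel(tgt(.0,.0),TR),RT.inv().apply(robot.sense()['contact_force']),robot.sense()['moment'])"
```

```text
(array([-5.8, -0.2,  1.4]), array([-0.02, -0.01,  0.05])) [-0.49940655  0.3120915  -1.46903389] [ 0.06630388  0.33719977 -0.04332692]
```

Emit:
{"op": "move_arm", "data": {"steps": "-0.002 0 0 0 0 0 0.4;-0.004 0 0 0 0 0 0.4;-0.005 0 0 0 0 0 0.4;-0.005 0 0 0 0 0 0.4"}}

```text
clock: 8.75
tool_pos: [0.484, 0.1787, 0.1374]
tool_rot: [0.007, 0.969, -0.027, 0.247]
contact_force: [1.0, -0.2, -1.0]
gripper_width: 0.737
grip_force: 45.7
```

```bash
python3 -c "
from h import *
print(rel(tgt(.0,.0),TR),RT.inv().apply(robot.sense()['contact_force']),robot.sense()['moment'])"
```

```text
(array([-0.5, -0.2,  1.3]), array([-0.02,  0.02,  0.05])) [ 0.37568634 -0.09762036 -1.37163675] [-0.01092106  0.38200934 -0.00569318]
```

Now continue towards the lip, in small steps, to find it.

Emit:
{"op": "move_arm", "data": {"steps": "-0.001 0 0 0 0 0 0.4;-0.0015 0 0 0 0 0 0.4;-0.0015 0 0 0 0 0 0.4"}}

```text
clock: 9.05
tool_pos: [0.4831, 0.1788, 0.1371]
tool_rot: [0.007, 0.969, -0.027, 0.247]
contact_force: [1.5, -0.2, 0.8]
gripper_width: 0.738
grip_force: 45.8
```

Emit:
{"op": "move_arm", "data": {"steps": "-0.001 0 0 0 0 0 0.4;-0.0015 0 0 0 0 0 0.4;-0.0015 0 0 0 0 0 0.4"}}

```text
clock: 9.35
tool_pos: [0.4826, 0.1789, 0.1373]
tool_rot: [0.007, 0.968, -0.026, 0.248]
contact_force: [5.4, -3.2, 4.8]
gripper_width: 0.738
grip_force: 46.1
```

Emit:
{"op": "move_arm", "data": {"steps": "0 0 0.0008 0 0 0 0.4;0 0 0.0012 0 0 0 0.4;0 0 0.0012 0 0 0 0.4"}}

```text
clock: 9.65
tool_pos: [0.4833, 0.1789, 0.1367]
tool_rot: [0.006, 0.968, -0.027, 0.249]
contact_force: [0.7, -4.0, 12.5]
gripper_width: 0.738
grip_force: 47.1
```

```bash
python3 -c "
from h import *
print(rel(tgt(.0,.0),TR),RT.inv().apply(robot.sense()['contact_force']),RT.inv().apply(robot.sense()['moment']))"
```

```text
(array([ 0.5, -0. ,  1.1]), array([-0.07, -0.2 ,  0.03])) [ 6.79810711 -3.95527148 10.53795309] [-0.91523189 -0.73365116  0.11602993]
```

Emit:
{"op": "move_arm", "data": {"steps": "0 0 0 0 0 0 0.8;0 0 0 0 0 0 0.9;0 0 0 0 0 0 1;0 0 0 0 0 0 1;0 0 0 0 0 0 1"}}

```text
clock: 10.15
tool_pos: [0.4821, 0.1788, 0.1349]
tool_rot: [0.007, 0.969, -0.027, 0.247]
contact_force: [-0.4, 0.3, -0.3]
gripper_width: 0.998
grip_force: 0.0
```

```bash
cat > chk.py <<'E'
from h import *
c=cam('wrist');p,r=pose()
h=cv2.cvtColor(c['img'],cv2.COLOR_RGB2HSV);m=cv2.inRange(h,(100,120,60),(125,255,255))
cx=int(proj(c,B+RT.apply([.02,0,.05]))[0])
m[:,:max(cx-110,0)]=0;m[:,cx+110:]=0
k=max(cv2.findContours(m,0,1)[0],key=cv2.contourArea);M=np.zeros_like(m);cv2.drawContours(M,[k],-1,255,-1)
print(cv2.boundingRect(k),robot.sense()['contact_force'])
ys=np.where(M.any(1))[0]
for v in range(ys.min()+8,ys.max()-2,16):
    x=np.where(M[v])[0];w=x.max()-x.min()+1;q=((x.max()+x.min())/2,v);d=ray(c,q)
    X=c['o']+d/(d@c['R'][:,2])*c['K'][0,0]*.064/w
    # midline on nominal rim plane n=66
    a=RT.inv().apply(c['o']-B);e=RT.inv().apply(d);Y=a+e*(.066-a[2])/e[2]
    print(v,w,'64mm fit',(RT.inv().apply(X-B)*1000).round(1),'rim plane',(Y*1000).round(1))
E
python3 chk.py
```

```text
(167, 131, 178, 241) [-0.04943226 -0.02388914 -0.50426574]
139 176 64mm fit [72.1  0.2 66.3] rim plane [72.   0.2 66. ]
155 174 64mm fit [66.2  0.2 66.8] rim plane [66.   0.2 66. ]
171 172 64mm fit [60.3  0.2 67.4] rim plane [59.9  0.2 66. ]
187 169 64mm fit [54.   0.  67.2] rim plane [53.5  0.1 66. ]
203 166 64mm fit [47.4  0.2 67.1] rim plane [47.   0.3 66. ]
219 164 64mm fit [40.9  0.3 67.7] rim plane [40.2  0.3 66. ]
235 161 64mm fit [33.9  0.1 67.5] rim plane [33.1  0.1 66. ]
251 158 64mm fit [26.6  0.3 67.4] rim plane [25.9  0.3 66. ]
267 155 64mm fit [19.1  0.1 67.2] rim plane [18.3  0.1 66. ]
283 153 64mm fit [11.8  0.1 67.9] rim plane [10.5  0.1 66. ]
299 149 64mm fit [ 3.1  0.1 66.9] rim plane [ 2.4  0.1 66. ]
315 147 64mm fit [-4.7  0.1 67.6] rim plane [-6.1  0.1 66. ]
331 143 64mm fit [-14.3   0.1  66.6] rim plane [-14.8   0.1  66. ]
347 141 64mm fit [-22.7   0.1  67.3] rim plane [-23.9   0.1  66. ]
363 120 64mm fit [-51.2   0.   49.2] rim plane [-33.4  -0.1  66. ]
```

Emit:
{"op": "move_arm", "data": {"steps": "0 0 -0.015 0 0 0 1;0 0 -0.04 0 0 0 1;0 0 -0.08 0 0 0 1;0 0 -0.12 0 0 0 1;0 0 -0.15 0 0 0 1"}}

```text
clock: 10.7
tool_pos: [0.4096, 0.1828, 0.2688]
tool_rot: [0.006, 0.968, -0.027, 0.248]
contact_force: [0.6, -0.5, -0.6]
gripper_width: 1.002
grip_force: 0.0
```

Emit:
{"op": "move_arm", "data": {"steps": "0 0 0 0 0 0 1;0 0 0 0 0 0 1;0 0 0 0 0 0 1"}}

```text
clock: 11.0
tool_pos: [0.4104, 0.1826, 0.2656]
tool_rot: [0.007, 0.969, -0.027, 0.246]
contact_force: [-0.4, 0.7, 0.2]
gripper_width: 1.0
grip_force: 0.0
```

```bash
python3 chk.py
python3 - <<'E'
from h import *
import pickle
d=pickle.load(open('c0.pkl','rb'))
c=cam('wrist')
# where the bin's landmarks ought to be (home), vs blue extent
for X in [(.073,0,.066),(-.071,0,.040)]: print('expect',proj(c,B+RT.apply(X)).round(1))
# other bin and pile unchanged in side view?
s=cam('side')
f=lambda i:cv2.inRange(cv2.cvtColor(i,cv2.COLOR_RGB2HSV),(100,120,60),(125,255,255))
a,b=f(d['side']['img']),f(s['img'])
print('full',cv2.countNonZero(a[250:300,190:255]),cv2.countNonZero(b[250:300,190:255]),cv2.countNonZero((a^b)[250:300,190:255]))
for m in (a,b):
    k=m[125:165,240:290]; print('pile',cv2.boundingRect(k))
E
```

```text
(216, 102, 82, 149) [-0.35291036 -0.19360999  0.26659202]
110 81 64mm fit [66.9  0.6 66.4] rim plane [66.9  0.6 66. ]
126 80 64mm fit [54.5  0.2 67.3] rim plane [54.3  0.2 66. ]
142 79 64mm fit [41.8  0.6 68.1] rim plane [41.3  0.6 66. ]
158 78 64mm fit [28.7  0.2 69. ] rim plane [28.   0.2 66. ]
174 76 64mm fit [14.2  0.2 66.4] rim plane [14.1  0.2 66. ]
190 76 64mm fit [ 1.5  0.2 70.8] rim plane [-0.2  0.2 66. ]
206 74 64mm fit [-14.1   0.2  68.2] rim plane [-15.    0.2  66. ]
222 72 64mm fit [-30.5   0.2  65.5] rim plane [-30.2   0.2  66. ]
238 64 64mm fit [-61.2   0.3  36.9] rim plane [-46.1   0.2  66. ]
expect [256.6 102. ]
expect [256.8 248.2]
full 1162 1165 7
pile (0, 0, 43, 39)
pile (0, 0, 37, 39)
```

```bash
python3 -c "
from rig import robot
print(robot.finish_job())"
```

```text
the job is handed in; nothing more can be done
None
```

I lifted the top bin off the pile and laid it in the empty stand, flat on the slope, centred between the guides and down against the lip, then handed the job in at about 11 s; the filled bin did not move, and the other two bins stayed stacked, though I did not measure whether they shifted slightly.

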